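Call three agate lots by tapping them

ROBOT

A 6-joint arm with a two-finger parallel gripper is mounted at the origin on the work surface. World frame = base frame: x ahead of the robot, y to its left, z up, the work surface at z = 0. Lengths are in m, angles in rad, forces in N, time in s.
With the tool pointing down it reaches from about 0.35 to 0.8 m from the base axis. Payload 7.3 kg.
Tool frame: the origin (TCP) lies on the centre line of the jaws, within the pads' length; the fingertips stand 25 mm ahead of it and the grasp point (between the pads) lies 6 mm ahead of it; x points along the fingers, z is the direction in which the jaws open and shut, and the axes are right-handed (so a half turn about x gives the same grasp; the last joint's range is limited). The gripper opens to 85 mm and grips with 20 to 120 N. Pads are 22 mm wide; open, the fingers measure 114 mm over their backs; the gripper's body (76 mm by 85 mm) begins 54 mm behind the grasp point. The pads swing forward as they close: fully open they stand 13 mm farther back than shut.
Start: joints at [1.09, 0.342, 1.524, -0, 1.275, -0.146], TCP at [0.172, 0.496, 0.256] pointing down, gripper open.
Joint ranges: [-2.53, 2.53], [-0.77, 2.02], [0.04, 2.7], [-1, 4.14], [0.28, 2.66], [-3.11, 3.11]. Speed limits (rad/s): [2.57, 2.57, 3.14, 3.14, 3.14, 3.14].

INTERFACE

Orientations are given as a rotation vector (axis times angle).
In Python, from bench import monitor, viewer, workorder gives the robot as it stands.
- The arm moves only by the tool carry_out, never from a script. Its arguments are lists of equal length, an entry for each row: "slide": the shift along the world's x, y, z each as a share of 0.75 m, from -1 to 1, a list of three; "turn": the turn about the world's z as a share of 2 pi rad, from -1 to 1. In form: {"slide": [[tx, ty, tz], ...], "turn": [turn, ...]}. A call has 1 to 20 rows; each row is the pose to reach, as a shift and turn from the pose commanded when the call began, turning the shorter way round; what a row does not reach only later rows make up. A row lasts 1/12 s, in which the tool goes at most 41.7 mm and 7.16 degrees, less where a joint would pass 70% of its speed; a pose out of reach is approached as far as the arm can. A call with a number of a shift or a turn outside -1 to 1 is refused whole. A call with a gripper value outside its range is refused whole. "claw" is the opening, from 0 (shut) to 1 (fully open), set as the call begins (left out, the last holds). The fingers move at their own pace and stop on an object; "grip_force" is the grip in N (left out, the last holds). Time passes only in rows, so rows that repeat a pose let the fingers close. It gives the time, the measured TCP pose, the force and the opening at its end, in the units of the state.
- monitor.get_state(): the state, without advancing time (a new reading comes with each control period).
- viewer.grab_frame(name): name is "scene" or "side" or "wrist"; returns a dict with "color" (420x560x3 uint8, red, green, blue), "intrinsics" (3x3 intrinsics, pixels), "view" (4x4, takes a point from world to camera coordinates). Camera axes: x right, y up, looking along -z (the intrinsics and any distortion apply to the point x, -y, -z); pixel columns grow to the right and rows downward; lengths in m; the calibration is good to about 2 mm. A picture is of the moment at which its call begins. There is no depth.
- workorder.hand_in(): hands the job in, once; it reports no verdict.
The state is a dict: "time_s": time; "joints": joint angles; "dq": joint speeds; "joint_efforts": joint torques, N m; "tcp_pos": TCP position; "orientation": TCP orientation; "wrist_force": force on the tool from outside, world axes, zero at the start; "moment": the same for the moment, N m; "gripper_width": finger opening in m.
Only numpy, scipy, OpenCV 4.12 (cv2) and the standard library are available. Lean on these libraries where they do the work, as an engineer would, in place of code of your own. Each camera call takes 0.05 s, during which the arm holds its last target. There are 200 camera calls.

TASK

Call three lots at the agate desk: with closed fingertips lightly tap the white bangle blank, then the honey-orange one, then the green one, each pressed just until the plate under it has clearly sunk and stays down. The stone is brittle, so press gently, and do not pick up or shift any blank. Do not touch the blue blank, and leave the other things on the desk where they are.

Things in the scene. Friction and masses are not known exactly. Their poses are not given: they have to be found in the camera images.
- white_blank: the milky white agate bangle blank: a solid round disc, 60 mm across, 12 mm thick, about 95 g, flat on top, lying loose on its own call plate. Origin: centre of its underside; z up; its top is 12 mm above the origin (62 mm above the table while its plate is up).
- honey_blank: the honey orange agate bangle blank: a solid round disc, 60 mm across, 12 mm thick, about 95 g, flat on top, lying loose on its own call plate. Origin: centre of its underside; z up; its top is 12 mm above the origin (62 mm above the table while its plate is up).
- green_blank: the dark green agate bangle blank: a solid round disc, 60 mm across, 12 mm thick, about 95 g, flat on top, lying loose on its own call plate. Origin: centre of its underside; z up; its top is 12 mm above the origin (62 mm above the table while its plate is up).
- blue_blank: the dark blue agate bangle blank: a solid round disc, 60 mm across, 12 mm thick, about 95 g, flat on top, lying loose on its own call plate. Origin: centre of its underside; z up; its top is 12 mm above the origin (62 mm above the table while its plate is up).
- white_plate (a joint): how far the call plate under the milky white blank has sunk, in m: 0 = up (start), 0.018 = at its hard bottom stop. It sinks straight down under about 3 N (first move) to 6 N (near the bottom) on the blank and stays wherever it is left; it counts as down from 3 mm. Pushing the blank's top down by 6 to 12 mm is right; at 18 mm it meets the stop and the force jumps.
- white_plate_top (a point): centre of the top face of the call plate under the milky white blank, 50 mm above the table when up. The plate is a black disc, 80 mm across, with four steel pins 5 mm tall on a circle of 72 mm across that keep the blank centred; it rides on a fixed grey stand 92 x 92 mm, 22 mm tall, whose place and yaw vary. x, y along the stand's sides, z up.
- honey_plate (a joint): how far the call plate under the honey orange blank has sunk, in m: 0 = up (start), 0.018 = at its hard bottom stop. It sinks straight down under about 3 N (first move) to 6 N (near the bottom) on the blank and stays wherever it is left; it counts as down from 3 mm. Pushing the blank's top down by 6 to 12 mm is right; at 18 mm it meets the stop and the force jumps.
- honey_plate_top (a point): centre of the top face of the call plate under the honey orange blank, 50 mm above the table when up. The plate is a black disc, 80 mm across, with four steel pins 5 mm tall on a circle of 72 mm across that keep the blank centred; it rides on a fixed grey stand 92 x 92 mm, 22 mm tall, whose place and yaw vary. x, y along the stand's sides, z up.
- green_plate (a joint): how far the call plate under the dark green blank has sunk, in m: 0 = up (start), 0.018 = at its hard bottom stop. It sinks straight down under about 3 N (first move) to 6 N (near the bottom) on the blank and stays wherever it is left; it counts as down from 3 mm. Pushing the blank's top down by 6 to 12 mm is right; at 18 mm it meets the stop and the force jumps.
- green_plate_top (a point): centre of the top face of the call plate under the dark green blank, 50 mm above the table when up. The plate is a black disc, 80 mm across, with four steel pins 5 mm tall on a circle of 72 mm across that keep the blank centred; it rides on a fixed grey stand 92 x 92 mm, 22 mm tall, whose place and yaw vary. x, y along the stand's sides, z up.
- blue_plate (a joint): how far the call plate under the dark blue blank has sunk, in m: 0 = up (start), 0.018 = at its hard bottom stop. It sinks straight down under about 3 N (first move) to 6 N (near the bottom) on the blank and stays wherever it is left; it counts as down from 3 mm. Pushing the blank's top down by 6 to 12 mm is right; at 18 mm it meets the stop and the force jumps.
- blue_plate_top (a point): centre of the top face of the call plate under the dark blue blank, 50 mm above the table when up. The plate is a black disc, 80 mm across, with four steel pins 5 mm tall on a circle of 72 mm across that keep the blank centred; it rides on a fixed grey stand 92 x 92 mm, 22 mm tall, whose place and yaw vary. x, y along the stand's sides, z up.
- torch: bystander: metal pocket torch lying on the mat, 100 mm long, 30 mm thick, loose; origin under its middle, x along it towards its lamp.
- bangle: bystander: pinkish open bangle ring lying flat, 74 mm across, 11 mm high, loose; origin at the centre of its underside.
- cup: bystander: white cup, 72 mm across, 65 mm tall, loose; origin at the centre of its underside.
- loupe: bystander: small folding loupe lying flat, 65 mm long, 30 mm wide, 18 mm high, loose; origin under it near its middle, x along it towards the black lens.
- caliper: bystander: steel caliper with a grey digital read-out lying flat, 200 mm long, about 80 mm wide, 16 mm high, loose; origin under the middle of its beam, y along the beam.

How it is judged:
On the way, in this order (a step that is already met when the one before it is completed fails the run):
1. the fingers press the milky white blank so that its plate is down by 3 mm or more (value of joint white_plate above 0.003 m and contact force between the fingers and white_blank above 0.3 N).
2. the fingers press the honey orange blank so that its plate is down by 3 mm or more (value of joint honey_plate above 0.003 m and contact force between the fingers and honey_blank above 0.3 N).
3. the fingers press the dark green blank so that its plate is down by 3 mm or more (value of joint green_plate above 0.003 m and contact force between the fingers and green_blank above 0.3 N).
At the end, for the whole second after the job is handed in: The plates under the white, honey and green blanks are down by at least 3 mm, the blue one's is up (under 1.5 mm); all four blanks lie flat and at rest on their plates, within 8 mm of the centre; the bystanders are within 20 mm of where they were (value of joint each of white_plate, honey_plate, green_plate above 0.003 m and value of joint blue_plate below 0.0015 m and horizontal distance between white_blank and white_plate_top below 0.008 m and z of white_blank in the frame of white_plate_top below 0.004 m and angle between each of white_blank, honey_blank, green_blank, blue_blank's own z axis and vertical below 0.1 rad and linear speed of each of white_blank, honey_blank, green_blank, blue_blank below 0.02 m/s and horizontal distance between honey_blank and honey_plate_top below 0.008 m and z of honey_blank in the frame of honey_plate_top below 0.004 m and horizontal distance between green_blank and green_plate_top below 0.008 m and z of green_blank in the frame of green_plate_top below 0.004 m and horizontal distance between blue_blank and blue_plate_top below 0.008 m and z of blue_blank in the frame of blue_plate_top below 0.004 m and distance of each of torch, bangle, cup, loupe, caliper from where it was at the start of the episode below 0.02 m); the robot touches nothing.
It fails at once if a plate is called out of order (down 3 mm while an earlier one is still up) ((value of joint honey_plate above 0.003 m and value of joint white_plate below 0.003 m) or (value of joint green_plate above 0.003 m and value of joint any of white_plate, honey_plate below 0.003 m)).
It fails at once if a blank is pressed harder than 25 N (contact force between any of the fingers, the arm and white_blank above 25 N or contact force between any of the fingers, the arm and honey_blank above 25 N or contact force between any of the fingers, the arm and green_blank above 25 N).
It fails at once if the blue blank is touched or its plate sinks (contact force between any of the fingers, the arm and blue_blank above 0.3 N or value of joint blue_plate above 0.002 m).
It fails at once if a blank is lifted more than 8 mm off its plate or pushed more than 10 mm off its middle (z of white_blank in the frame of white_plate_top above 0.008 m or z of honey_blank in the frame of honey_plate_top above 0.008 m or z of green_blank in the frame of green_plate_top above 0.008 m or z of blue_blank in the frame of blue_plate_top above 0.008 m or horizontal distance between white_blank and white_plate_top above 0.01 m or horizontal distance between honey_blank and honey_plate_top above 0.01 m or horizontal distance between green_blank and green_plate_top above 0.01 m or horizontal distance between blue_blank and blue_plate_top above 0.01 m).
It fails at once if another thing on the desk is moved more than 20 mm (distance of any of torch, bangle, cup, loupe, caliper from where it was at the start of the episode above 0.02 m).
It also fails if it takes over 48 s, if anything falls off the work surface, if the arm or the gripper's body presses on something with over 40 N, if the wrist force passes 120 N, or if a joint passes its speed limit or range.

## Working session

There is one attempt and no reset: what is moved stays moved. The work goes in short steps, Python scripts to look and compute and a tool call to move; the robot and the scene stay as the last step left them, time stands still between calls to the robot, and variables do not carry over. Pictures are saved under pics/ and viewed, about 8 in all and at most 12, crops included, and the job is handed in when it is done.

Besides the shell and the picture viewer there is one more tool, called after "Call:" by a JSON object that holds its "api" and its "payload". carry_out: Moves the arm, as the interface text tells. Shift numbers are shares of 0.75 m and turn numbers shares of 2 pi rad, none past 1 either way. Its arguments: {"type":"object","properties":{"slide":{"type":"array"},"turn":{"type":"array"},"claw":{"type":"number"},"grip_force":{"type":"number"}},"required":["slide","turn"]}

```bash
mkdir -p pics; cat > h.py <<'E'
import numpy as np, cv2
from bench import monitor, viewer, workorder
def ray(f,u,v):
    K=f["intrinsics"];V=np.array(f["view"]);R=V[:3,:3];t=V[:3,3]
    d=np.linalg.inv(K)@[u,v,1]; d=R.T@(d*[1,-1,-1]); return -R.T@t,d
def onz(f,u,v,z):
    o,d=ray(f,u,v); return o+d*(z-o[2])/d[2]
E
python3 - <<'E'
from h import *
s=monitor.get_state(); print(s)
for n in("scene","side"):
    f=viewer.grab_frame(n); print([k for k in f]); print(f["view"]); cv2.imwrite(f"pics/{n}0.png",f["color"][:,:,::-1])
    np.save(f"{n}0.npy",f,allow_pickle=True)
E
```

```text
{'time_s': 0.0, 'joints': array([ 1.09002344e+00,  3.42728594e-01,  1.52505273e+00,  5.88120833e-06,
        1.27543945e+00, -1.46003225e-01]), 'dq': array([ 8.14950923e-04,  2.12727076e-03, -1.53449618e-03, -2.43851029e-04,
        1.55544188e-03, -5.45957491e-05]), 'joint_efforts': array([ 1.55521106e-03, -4.33685696e+01, -2.46015859e+01,  4.81204188e-05,
        7.85717508e-03,  2.71898438e-05]), 'tcp_pos': array([0.17228668, 0.49551363, 0.25561044]), 'orientation': array([-0.95996229,  1.35067   ,  0.9587449 ]), 'wrist_force': array([-0.51859876, -0.08696629,  0.62722058]), 'moment': array([-0.00812778, -0.03785473,  0.01239571]), 'gripper_width': 0.08536023126432381}
['color', 'intrinsics', 'view']
[[-0.87477866  0.48451748 -0.0022607   0.52666176]
 [-0.40598964 -0.73043694  0.54921243  0.18016764]
 [ 0.26445172  0.48135713  0.83567972 -1.19891844]
 [ 0.          0.          0.          1.        ]]
['color', 'intrinsics', 'view']
[[ 0.99043637 -0.13679385  0.01797867 -0.57819883]
 [ 0.09085427  0.74471428  0.66117029 -0.08238701]
 [-0.10383301 -0.65321366  0.75002041 -0.88735777]
 [ 0.          0.          0.          1.        ]]
```

View pics/scene0.png

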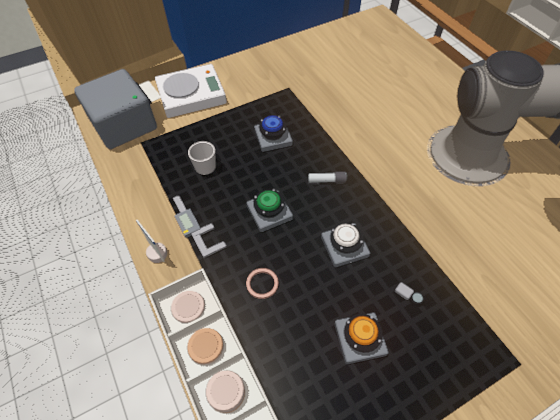

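View pics/side0.png

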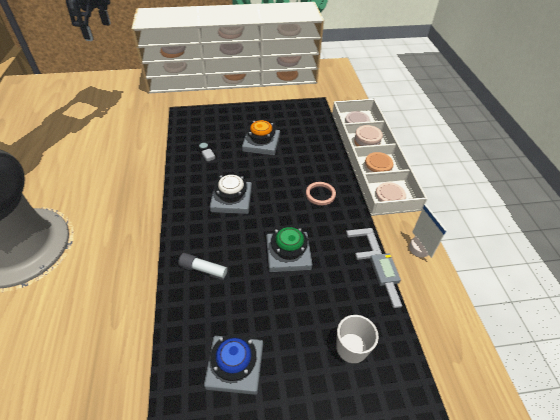

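The scene view shows white at about (347,237), honey (363,331), green (268,203) and blue (272,125). In the side view they are at (231,187), (261,131), (290,240) and (234,355). Next I measure them with colour masks.

```bash
python3 - <<'E'
from h import *
seeds={"scene":dict(white=(347,237),honey=(363,331),green=(268,203),blue=(272,125)),"side":dict(white=(231,187),honey=(261,131),green=(290,240),blue=(234,355))}
F={}
P={}
for n in seeds:
    f=np.load(f"{n}0.npy",allow_pickle=True).item();F[n]=f
    hsv=cv2.cvtColor(f["color"],cv2.COLOR_RGB2HSV)
    for c,(u,v) in seeds[n].items():
        H,S,V=[hsv[:,:,i].astype(int) for i in range(3)]
        m={"white":(S<70)&(V>125),"honey":(H<25)&(S>130)&(V>90),"green":(H>55)&(H<90)&(S>100)&(V>35),"blue":(H>100)&(H<130)&(S>110)&(V>50)}[c]
        w=np.zeros_like(m);w[v-24:v+25,u-24:u+25]=1
        k,l,st,ce=cv2.connectedComponentsWithStats((m&w).astype(np.uint8))
        i=1+np.argmax(st[1:,4]); 
        ct=max(cv2.findContours((l==i).astype(np.uint8),0,1)[0],key=cv2.contourArea)
        hull=cv2.convexHull(ct)[:,0]
        x0,y0,ww,hh=st[i,:4]
        # hull pts -> plane at mid thickness
        q=np.array([onz(f,a,b,.056)[:2] for a,b in hull]); (cx,cy),r=cv2.minEnclosingCircle(q.astype(np.float32))
        M=cv2.moments(hull); uv=(M["m10"]/M["m00"],M["m01"]/M["m00"]); P[n,c]=uv
        print(n,c,st[i],np.round(uv,1),"cent",onz(f,*uv,.057).round(4),"circ",round(cx,4),round(cy,4),round(r,4))
for c in seeds["side"]:
    A=np.zeros((3,3));b=np.zeros(3)
    for n in F:
        o,d=ray(F[n],*P[n,c]);d/=np.linalg.norm(d);Q=np.eye(3)-np.outer(d,d);A+=Q;b+=Q@o
    p=np.linalg.solve(A,b);print(c,p.round(4),"r",np.hypot(*p[:2]).round(3))
for n in seeds:
  im=F[n]["color"][:,:,::-1]; cs=[cv2.resize(im[v-30:v+30,u-30:u+30],(240,240),interpolation=2) for u,v in seeds[n].values()]
  np.save(f"c_{n}.npy",np.hstack(cs[:3]))
cv2.imwrite("pics/crop0.png",np.vstack([np.load("c_scene.npy"),np.load("c_side.npy")]))
E
```

```text
scene white [332 224  27  23 460] [345.6 234.4] cent [0.4824 0.08   0.057 ] circ 0.4802 0.0774 0.0342
scene honey [349 316  30  29 679] [363.1 330.1] cent [0.5781 0.2889 0.057 ] circ 0.5776 0.2879 0.031
scene green [256 190  25  21 388] [268.2 200.2] cent [ 0.5959 -0.0965  0.057 ] circ 0.5946 -0.0971 0.0318
scene blue [262 115  21  17 277] [271.9 123.2] cent [ 0.4618 -0.3294  0.057 ] circ 0.4602 -0.3303 0.0334
side white [218 175  26  19 392] [230.6 183.7] cent [0.4824 0.0804 0.057 ] circ 0.4805 0.0813 0.037
side honey [250 120  22  16 273] [260.7 127.4] cent [0.5773 0.2888 0.057 ] circ 0.5783 0.2904 0.0343
side green [275 227  30  24 529] [289.4 238.6] cent [ 0.5956 -0.0979  0.057 ] circ 0.5956 -0.0963 0.0318
side blue [215 337  37  37 966] [233.  355.2] cent [ 0.4616 -0.3306  0.057 ] circ 0.4615 -0.3291 0.031
white [0.4825 0.0801 0.0573] r 0.489
honey [0.5777 0.2889 0.0568] r 0.646
green [ 0.5957 -0.0971  0.056 ] r 0.604
blue [ 0.4615 -0.3302  0.0561] r 0.567
```

View pics/crop0.png

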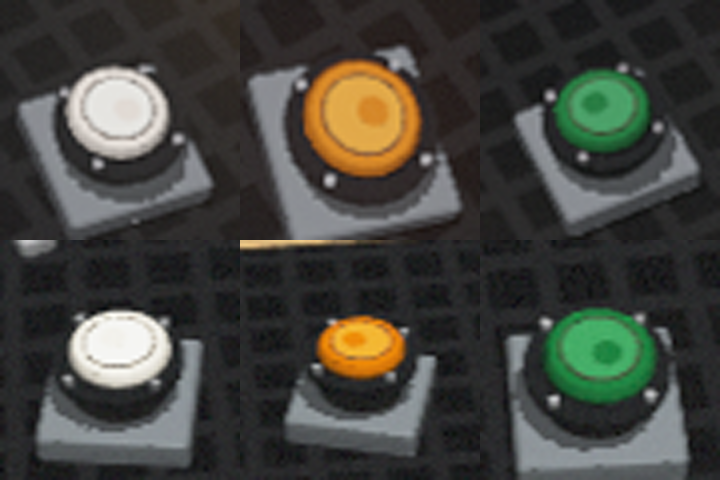

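Both views agree to about 1 mm, and the heights come out right (about 57 mm at mid-blank). I'll close the gripper and go above white.

Call:
{"api": "carry_out", "payload": {"slide": [[0.4136, -0.554, 0], [0.4136, -0.554, 0], [0.4136, -0.554, 0], [0.4136, -0.554, 0], [0.4136, -0.554, 0], [0.4136, -0.554, 0], [0.4136, -0.554, 0], [0.4136, -0.554, 0], [0.4136, -0.554, 0], [0.4136, -0.554, 0], [0.4136, -0.554, 0], [0.4136, -0.554, 0], [0.4136, -0.554, 0], [0.4136, -0.554, 0], [0.4136, -0.554, 0], [0.4136, -0.554, -0.05], [0.4136, -0.554, -0.1], [0.4136, -0.554, -0.15], [0.4136, -0.554, -0.19], [0.4136, -0.554, -0.19]], "turn": [0, 0, 0, 0, 0, 0, 0, 0, 0, 0, 0, 0, 0, 0, 0, 0, 0, 0, 0, 0], "claw": 0, "grip_force": 20}}

```text
time_s: 1.77
tcp_pos: [0.4781, 0.0816, 0.1089]
orientation: [-0.956, 1.358, 0.967]
wrist_force: [-0.8, -0.3, -0.5]
gripper_width: -0.0001
```

Call:
{"api": "carry_out", "payload": {"slide": [[0, 0, 0], [0, 0, 0], [0, 0, 0]], "turn": [0, 0, 0]}}

```text
time_s: 2.02
tcp_pos: [0.4839, 0.0809, 0.1161]
orientation: [-0.961, 1.345, 0.957]
wrist_force: [-0.5, -0.8, -0.9]
gripper_width: 0.0001
```

```bash
python3 - <<'E'
from h import *
s=monitor.get_state(); print(s["tcp_pos"],s["wrist_force"],s["orientation"])
cs=[]
for n,(u,v) in (("scene",(347,220)),("side",(231,175))):
    f=viewer.grab_frame(n); cs.append(cv2.resize(f["color"][v-50:v+50,u-50:u+50,::-1],(400,400),interpolation=2))
cv2.imwrite("pics/w1.png",np.hstack(cs))
E
```

```text
[0.48391151 0.0808676  0.1160565 ] [-0.50873333 -0.83964478 -0.89673589] [-0.96104723  1.34533666  0.95730526]
```

View pics/w1.png

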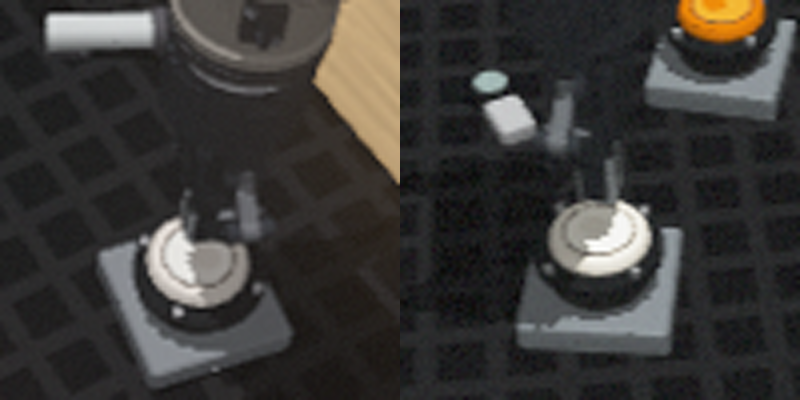

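The closed fingers hang over the middle of white in both views (scene crop about (195,250), side crop about (600,215)). The arm overshoots a few mm on fast moves, so I'll descend slowly.

Call:
{"api": "carry_out", "payload": {"slide": [[0, 0, -0.004], [0, 0, -0.008], [0, 0, -0.012], [0, 0, -0.016], [0, 0, -0.02], [0, 0, -0.024], [0, 0, -0.024], [0, 0, -0.024], [0, 0, -0.024], [0, 0, -0.024], [0, 0, -0.024]], "turn": [0, 0, 0, 0, 0, 0, 0, 0, 0, 0, 0]}}

```text
time_s: 3.03
tcp_pos: [0.4828, 0.0804, 0.096]
orientation: [-0.959, 1.349, 0.959]
wrist_force: [-0.1, -0.3, 0.6]
gripper_width: -0.0
```

Call:
{"api": "carry_out", "payload": {"slide": [[0, 0, -0.003], [0, 0, -0.006], [0, 0, -0.009], [0, 0, -0.011], [0, 0, -0.013], [0, 0, -0.015], [0, 0, -0.017], [0, 0, -0.018], [0, 0, -0.018], [0, 0, -0.018]], "turn": [0, 0, 0, 0, 0, 0, 0, 0, 0, 0]}}

```text
time_s: 3.87
tcp_pos: [0.4828, 0.0804, 0.0822]
orientation: [-0.959, 1.349, 0.959]
wrist_force: [-0.5, -0.7, 0.2]
gripper_width: 0.0
```

```bash
python3 - <<'E'
from h import *
s=monitor.get_state(); print(s["tcp_pos"],s["wrist_force"],s["moment"])
cs=[]
for n,(u,v) in (("scene",(347,230)),("side",(231,185))):
    f=viewer.grab_frame(n); cs.append(np.vstack([cv2.resize(g["color"][v-30:v+30,u-40:u+40,::-1],(400,300),interpolation=2) for g in (f,np.load(f"{n}0.npy",allow_pickle=True).item())]))
cv2.imwrite("pics/w2.png",np.hstack(cs))
E
```

```text
[0.48276021 0.0803796  0.08220415] [-0.50265712 -0.70673658  0.16612956] [-4.37782289e-02 -1.64117546e-02 -1.08725634e-05]
```

View pics/w2.png

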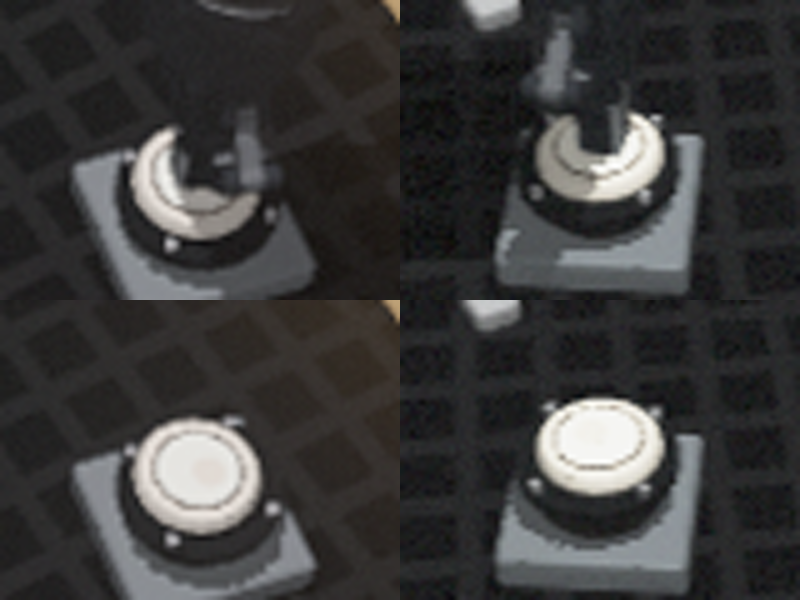

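The pins sit about 1 px (roughly 4 to 5 mm) lower than before, which matches the 4.8 mm from the tip height. I'll press a little further, then read the force.

Call:
{"api": "carry_out", "payload": {"slide": [[0, 0, -0.001], [0, 0, -0.002], [0, 0, -0.003], [0, 0, -0.004], [0, 0, -0.005]], "turn": [0, 0, 0, 0, 0]}}

```text
time_s: 4.38
tcp_pos: [0.4828, 0.0804, 0.0787]
orientation: [-0.959, 1.349, 0.959]
wrist_force: [-1.0, -0.8, 4.2]
gripper_width: -0.0002
```

White is down 8.3 mm at about 4 N. Next I lift off and move over honey.

Call:
{"api": "carry_out", "payload": {"slide": [[0, 0, 0.02], [0, 0, 0.05], [0, 0, 0.09], [0.025, 0.054, 0.1], [0.05, 0.109, 0.1], [0.075, 0.164, 0.1], [0.1, 0.22, 0.1], [0.12, 0.264, 0.1], [0.1265, 0.278, 0.1], [0.1265, 0.278, 0.1], [0.1265, 0.278, 0.09], [0.1265, 0.278, 0.075], [0.1265, 0.278, 0.06], [0.1265, 0.278, 0.045], [0.1265, 0.278, 0.035], [0.1265, 0.278, 0.028], [0.1265, 0.278, 0.024], [0.1265, 0.278, 0.024], [0.1265, 0.278, 0.024], [0.1265, 0.278, 0.024]], "turn": [0, 0, 0, 0, 0, 0, 0, 0, 0, 0, 0, 0, 0, 0, 0, 0, 0, 0, 0, 0]}}

```text
time_s: 6.05
tcp_pos: [0.5779, 0.289, 0.0972]
orientation: [-0.959, 1.348, 0.959]
wrist_force: [-0.3, 0.6, 0.7]
gripper_width: -0.0002
```

Call:
{"api": "carry_out", "payload": {"slide": [[0, 0, -0.003], [0, 0, -0.006], [0, 0, -0.009], [0, 0, -0.011], [0, 0, -0.013], [0, 0, -0.015], [0, 0, -0.017], [0, 0, -0.019], [0, 0, -0.021], [0, 0, -0.022], [0, 0, -0.023], [0, 0, -0.024]], "turn": [0, 0, 0, 0, 0, 0, 0, 0, 0, 0, 0, 0]}}

```text
time_s: 7.05
tcp_pos: [0.5775, 0.2889, 0.0786]
orientation: [-0.959, 1.349, 0.959]
wrist_force: [-2.3, -1.0, 4.7]
gripper_width: -0.0
```

Honey is down about 8.4 mm at about 4.7 N. Green is next.

Call:
{"api": "carry_out", "payload": {"slide": [[0, 0, 0.02], [0, 0, 0.05], [0, 0, 0.09], [0.002, -0.05, 0.1], [0.005, -0.1, 0.1], [0.007, -0.155, 0.1], [0.01, -0.21, 0.1], [0.012, -0.265, 0.1], [0.015, -0.32, 0.1], [0.018, -0.375, 0.1], [0.02, -0.43, 0.1], [0.023, -0.48, 0.1], [0.024, -0.51, 0.1], [0.024, -0.515, 0.1], [0.024, -0.515, 0.1], [0.024, -0.515, 0.09], [0.024, -0.515, 0.075], [0.024, -0.515, 0.06], [0.024, -0.515, 0.06], [0.024, -0.515, 0.06]], "turn": [0, 0, 0, 0, 0, 0, 0, 0, 0, 0, 0, 0, 0, 0, 0, 0, 0, 0, 0, 0]}}

```text
time_s: 8.72
tcp_pos: [0.5949, -0.0962, 0.1221]
orientation: [-0.958, 1.35, 0.962]
wrist_force: [1.1, -0.1, -0.3]
gripper_width: 0.0001
```

Call:
{"api": "carry_out", "payload": {"slide": [[0, 0, -0.01], [0, 0, -0.02], [0, 0, -0.028], [0, 0, -0.034], [0, 0, -0.036], [0, 0, -0.036], [0, 0, -0.036], [0, 0, -0.036]], "turn": [0, 0, 0, 0, 0, 0, 0, 0]}}

```text
time_s: 9.38
tcp_pos: [0.5958, -0.0975, 0.0969]
orientation: [-0.959, 1.349, 0.959]
wrist_force: [0.0, 0.6, -0.2]
gripper_width: -0.0001
```

Call:
{"api": "carry_out", "payload": {"slide": [[0, 0, -0.003], [0, 0, -0.006], [0, 0, -0.009], [0, 0, -0.011], [0, 0, -0.013], [0, 0, -0.015], [0, 0, -0.017], [0, 0, -0.019], [0, 0, -0.021], [0, 0, -0.022], [0, 0, -0.023], [0, 0, -0.024]], "turn": [0, 0, 0, 0, 0, 0, 0, 0, 0, 0, 0, 0]}}

```text
time_s: 10.38
tcp_pos: [0.5955, -0.0974, 0.0786]
orientation: [-0.959, 1.349, 0.959]
wrist_force: [-2.8, 1.4, 4.8]
gripper_width: 0.0003
```

Green is down about 8.4 mm at about 4.8 N. I'll lift clear, back off and check.

Call:
{"api": "carry_out", "payload": {"slide": [[0, 0, 0.02], [0, 0, 0.05], [0, 0, 0.09], [0, 0, 0.14], [0, 0, 0.19], [0, 0, 0.24], [-0.04, 0, 0.26], [-0.08, 0, 0.28], [-0.12, 0, 0.28], [-0.16, 0, 0.28], [-0.18, 0, 0.28], [-0.18, 0, 0.28], [-0.18, 0, 0.28], [-0.18, 0, 0.28], [-0.18, 0, 0.28]], "turn": [0, 0, 0, 0, 0, 0, 0, 0, 0, 0, 0, 0, 0, 0, 0]}}

```text
time_s: 11.63
tcp_pos: [0.4616, -0.0975, 0.2883]
orientation: [-0.959, 1.349, 0.959]
wrist_force: [0.4, -0.6, -0.0]
gripper_width: 0.0003
```

```bash
python3 - <<'E'
from h import *
s=monitor.get_state(); print(s["tcp_pos"],s["wrist_force"],s["time_s"])
f=viewer.grab_frame("side");g=np.load("side0.npy",allow_pickle=True).item()
r=[]
for (u,v) in ((231,187),(261,131),(290,240),(234,355)):
    r.append(np.vstack([cv2.resize(q["color"][v-30:v+30,u-30:u+30,::-1],(190,190),interpolation=2) for q in (g,f)]))
cv2.imwrite("pics/e1.png",np.hstack(r)); cv2.imwrite("pics/e2.png",f["color"][:,:,::-1])
E
```

```text
[ 0.46161328 -0.09751668  0.28828946] [ 0.3737209  -0.55001316 -0.04285045] 11.6333
```

View pics/e1.png

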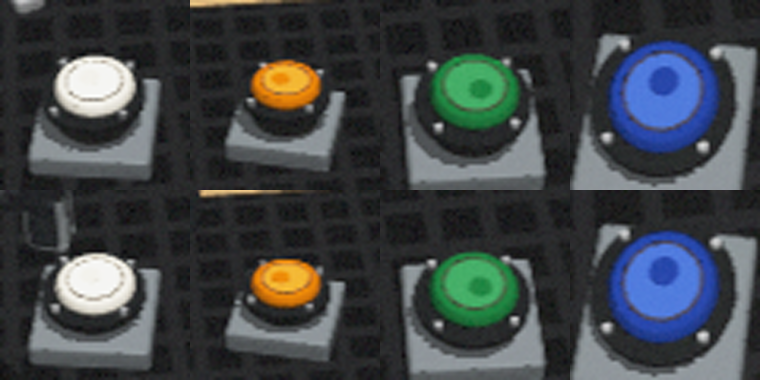

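View pics/e2.png

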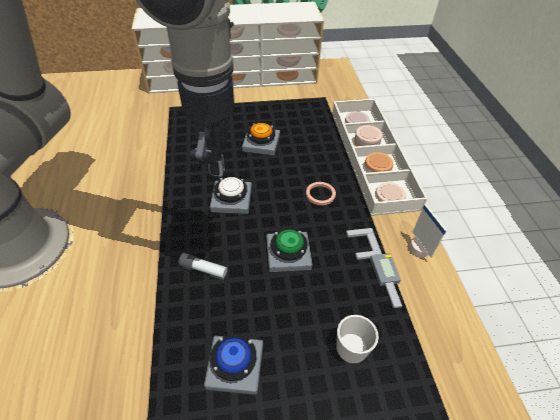

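White (231,189), honey (261,133) and green (290,242) sit visibly lower and centred. Blue is unchanged, and the visible bystanders are in place. The gripper hides the loupe in this view.

```bash
python3 -c "
from bench import workorder; print(workorder.hand_in())"
```

```text
the job is handed in; nothing more can be done
None
```

I tapped the white, then the honey, then the green blank with closed fingertips, and handed the job in at about 12 s on the robot's clock.

- **Presses:** each plate was pushed down about 8.3–8.4 mm, worked out from the fingertip height, and the upward force at the end of each press was 4.2–4.8 N.
- **White took two steps:** the first stopped at about 5 mm with almost no force showing, so I pressed a little further until it read 4.2 N.
- **Last check (side camera):** the white, honey and green plates are visibly lower, with their blanks flat and centred. The blue plate is unchanged and the arm is clear of everything.
- **Bystanders:** the torch, bangle, cup and caliper look unmoved. The gripper hid the loupe in that last picture, so I couldn't confirm it; the fingertips stayed well above it throughout.

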